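# Sort washed hydraulic valve parts into their trays

### The arm

A 6-joint arm with a two-finger parallel gripper is mounted at the origin on the work surface. World frame = base frame: x ahead of the robot, y to its left, z up, the work surface at z = 0. Lengths are in m, angles in rad, forces in N, time in s.
With the tool pointing down it reaches from about 0.35 to 0.95 m from the base axis. Payload 17.4 kg.
Tool frame: the origin (TCP) lies between the finger pads; the fingertips stand 17 mm ahead of it and the grasp point (between the pads) lies 2 mm behind it; z points along the fingers, y is the line along which they close (so a half turn about z gives the same grasp; the last joint's range is limited). The gripper opens to 93 mm and grips with 3 to 60 N. Pads are 15 mm wide; open, the fingers measure 128 mm over their backs; the gripper's body (75 mm by 188 mm) begins 65 mm behind the grasp point.
Start: joints at [-1.303, 0.116, 1.442, -0, 1.584, -0.038], TCP at [0.203, -0.644, 0.236] pointing down, gripper open.
Joint ranges: [-2.83, 2.83], [-0.83, 2.19], [0.07, 2.5], [-1.14, 4.28], [0.01, 3], [-2.97, 2.97]. Speed limits (rad/s): [1.89, 1.89, 2.22, 3.14, 3.14, 3.14].

### API

Orientations are given as a unit quaternion [x, y, z, w].
In Python, from bench import robot gives the robot as it stands. The module is installed in compiled form; this text tells all that it offers.
- The arm moves only by the shell command python3 -m pendant 'ROWS' [FORCE]. ROWS is text: rows parted by semicolons, each of 7 numbers parted by spaces: the turn, a rotation vector about the tool's x, y, z in rad, then the shift along the tool's x, y, z in m, then the opening in per cent of the stroke, from 0 (shut) to 100 (fully open). A call has 1 to 20 rows; each row shifts and turns the commanded pose from where the row before left it, along the tool's axes as they then stand; what a row does not reach is not made up. A row lasts 1/8 s, in which the tool goes at most 62.5 mm and 10.7 degrees, less where a joint would pass 70% of its speed; a pose out of reach is approached as far as the arm can. A call is refused whole if a number of a shift passes 0.0625 or a number of a turn 0.188, either way. A call with a gripper value outside its range is refused whole. The fingers move at their own pace and stop on an object; FORCE is the grip in N (left out, the last holds). Time passes only in rows, so rows that do not move let the fingers close. It gives the time, the measured TCP pose, the force, the opening and the grip force at its end, in the units of the state.
- robot.get_obs(): the state, without advancing time (a new reading comes with each control period).
- robot.read_camera(name): name is "scene" or "top" or "wrist"; returns (picture, depth): 384x512x3 uint8, blue, green, red; 384x512 float32, m along the optical axis (not along the pixel's ray), 0 where there is no reading.
- robot.camera_params(name): a dict with "fovy" (degrees; the focal length in pixels is half the picture's height over the tangent of half this angle, whatever the lens; pixels are square), "cx", "cy" (the principal point, pixels), "extrinsics" (4x4, takes a point from camera to world coordinates). Camera axes: x right, y down, z forward; pixel columns grow to the right and rows downward; lengths in m; the calibration is good to about 2 mm. A picture is of the moment at which its call begins: read the wrist's pose just before it. camera_params takes no time and is no camera call; for the wrist camera it gives the pose at the moment of the call.
- robot.sign_off(): hands the job in; it is judged then, once.
Trained networks look in the newest picture that a camera, given by its name, has taken for a name from the list of things; names that differ only in an ending like _2 or _b are one class to them, and where a whole thing is asked for, a point or a joint stands for the part that bears it (a point fixed in the world has none). Each returns a list of dicts, best first, with "score" (0 to 1); they miss things now and then, are a little off and sometimes report something else, mostly with a low value. They report only what shows in the picture. A call takes as long as a camera call. They do not tell look-alikes from the thing itself.
- robot.trace(camera, label): "mask" (384x512 bool, what is visible of it) and "point" ([column, row] in pixels, amid what is visible of it).
The state is a dict: "time_s": time; "qpos": joint angles; "dq": joint speeds; "joint_efforts": joint torques, N m; "tcp_pos": TCP position; "eef_rot": TCP orientation; "wrist_force": force on the tool from outside, world axes, zero at the start; "wrist_torque": the same for the moment, N m; "gripper_width": finger opening in m; "grip_force": force on a finger pad.
Only numpy, scipy, OpenCV 4.12 (cv2) and the standard library are available. Lean on these libraries where they do the work, as an engineer would, in place of code of your own. Each camera call takes 0.05 s, during which the arm holds its last target. There are 200 camera calls.

### The job

The washed valve parts are ready to be put away: put each of the two slip-in cartridge valves, the two screw-in check valves and the spool into the tray that already holds a part of its own kind. Stand the valves upright on the tray floor just as they stand on the bench (check valves on their hexagon); lift the spool straight up and level out of both forks of its drip stand, and lay it flat in its tray alongside the spool already there. Set every part down gently, never drop it.

Things in the scene. Friction and masses are not known exactly. Their poses are not given: they have to be found in the camera images.
- insert_a: Slip-in cartridge valve (logic insert): a stout plain steel cylinder with black O-rings, standing upright. 62 mm tall, 44 mm diameter from 22 mm above its foot to the top, narrower foot of 34 mm diameter below; about 0.4 kg. Origin at the centre of its underside, z up along its axis. There are two alike.
- insert_b: Slip-in cartridge valve (logic insert): a stout plain steel cylinder with black O-rings, standing upright. 62 mm tall, 44 mm diameter from 22 mm above its foot to the top, narrower foot of 34 mm diameter below; about 0.4 kg. Origin at the centre of its underside, z up along its axis. There are two alike.
- check_a: Screw-in check valve: a slim metal part standing on its hexagon head, round threaded body and nose pointing up. 56 mm tall; hexagon head 32 mm across flats (37 mm over corners) and 13 mm thick at the bottom, above it a straight round body of 26 mm diameter; about 0.18 kg. Origin at the centre of its underside, z up along its axis. There are two alike.
- check_b: Screw-in check valve: a slim metal part standing on its hexagon head, round threaded body and nose pointing up. 56 mm tall; hexagon head 32 mm across flats (37 mm over corners) and 13 mm thick at the bottom, above it a straight round body of 26 mm diameter; about 0.18 kg. Origin at the centre of its underside, z up along its axis. There are two alike.
- spool: Valve spool: ground steel bar, 22 mm diameter, 100 mm long, with two narrower necks; middle land (30 mm long) and end lands (24 mm) have the full diameter. It starts level in the two forks of its stand, axis 59 mm above the bench; about 0.25 kg. Origin on its axis at mid length, x along its axis. It hardly rolls by itself on a flat floor.
- stand: Drip stand of the spool, fast on the bench: dark steel foot 100 x 58 x 10 mm with two white forks (U brackets, open at the top). Origin: centre of the foot's underside, x along the spool in it, z up. Forks at x = -38 and +38 mm, 8 mm thick, 50 mm wide in y, 72 mm high; slots 28 mm wide, bottom 48 mm above the bench. The 68 mm between the forks is free for fingers.
- tray_insert: Low open blue plastic tray, fast on the bench; three alike, known by the part already in each. 135 mm along its x, 200 mm along y, 22 mm high; walls and floor 4 mm thick (127 by 192 mm inside). Origin: centre of the underside, z up. One slip-in cartridge valve already stands in it, loose, at about x = 0, y = +68 mm; the rest is empty.
- tray_check: Low open blue plastic tray, fast on the bench; three alike, known by the part already in each. 135 mm along its x, 200 mm along y, 22 mm high; walls and floor 4 mm thick (127 by 192 mm inside). Origin: centre of the underside, z up. One screw-in check valve already stands in it on its hexagon, loose, at about x = 0, y = +68 mm; the rest is empty.
- tray_spool: Low open blue plastic tray, fast on the bench; three alike, known by the part already in each. 135 mm along its x, 200 mm along y, 22 mm high; walls and floor 4 mm thick (127 by 192 mm inside). Origin: centre of the underside, z up. One spool already lies in it, loose, along the tray's y at about x = +42 mm, y = 0; the rest is empty.
There are look-alikes about, which are no part of the job. Leave any red or white look-alike of the tray_spool alone.

How it is judged:
By the outcome, as a careful person would: the job done as asked, in the order asked, and still so for the second after the job is handed in, with the robot touching nothing.
It also fails if it takes over 144 s, if anything falls off the work surface, if the arm or the gripper's body presses on something with over 40 N, if the wrist force passes 120 N, or if a joint passes its speed limit or range.

## Working session

There is one attempt and no reset: what is moved stays moved. The work goes in short steps, Python scripts to look and compute and a shell command to move; the robot and the scene stay as the last step left them, time stands still between calls to the robot, and variables do not carry over. Pictures are saved under pics/ and viewed, at most 14 in all, crops included, and the job is handed in when it is done.

```bash
mkdir -p pics; cat > h.py <<'E'
import numpy as np, cv2
from bench import robot
def cam(n):
    p=robot.camera_params(n); im,d=robot.read_camera(n)
    f=384/2/np.tan(np.radians(p['fovy'])/2)
    return im,d,p,f
def cloud(d,p,f):
    v,u=np.mgrid[:384,:512]
    P=np.stack([(u-p['cx'])*d/f,(v-p['cy'])*d/f,d,np.ones_like(d)],-1)
    return (P@np.array(p['extrinsics']).T)[...,:3]
E
python3 - <<'E'
from h import *
for n in ("top","scene"):
    im,d,p,f=cam(n); cv2.imwrite(f"pics/{n}0.png",im); np.savez(f"{n}0.npz",im=im,c=cloud(d,p,f),d=d)
    print(n,np.round(p['extrinsics'],3).tolist(),f)
o=robot.get_obs(); print(o)
E
```

```text
top [[0.016, -0.981, 0.192, 0.17], [-1.0, -0.018, -0.005, -0.097], [0.009, -0.192, -0.981, 1.376], [0.0, 0.0, 0.0, 1.0]] 420.9148916686762
scene [[-0.282, 0.762, -0.583, 1.191], [0.959, 0.233, -0.159, 0.108], [0.014, -0.604, -0.797, 1.153], [0.0, 0.0, 0.0, 1.0]] 490.6830029752542
{'time_s': 0.1, 'qpos': array([-1.30282176e+00,  1.16436701e-01,  1.44221844e+00, -2.47756140e-05,
        1.58398726e+00, -3.78150494e-02]), 'dq': array([ 0.00029292, -0.00107724, -0.00110005,  0.00051832,  0.00037728,
       -0.00040417]), 'joint_efforts': array([ 2.55541483e-03, -7.22897530e+01, -6.23862791e+01,  7.81176821e-02,
        2.28055328e-02, -8.16791839e-05]), 'tcp_pos': array([ 0.20313617, -0.64353005,  0.23496748]), 'eef_rot': array([ 9.88334229e-01,  1.52299627e-01, -7.25738625e-05, -5.19978589e-04]), 'wrist_force': array([-0.05723474, -0.39773413, -0.4539973 ]), 'wrist_torque': array([-0.03469207,  0.01779138, -0.00011043]), 'grip_force': 0.0, 'gripper_width': 0.093326903533026}
```

View pics/top0.png

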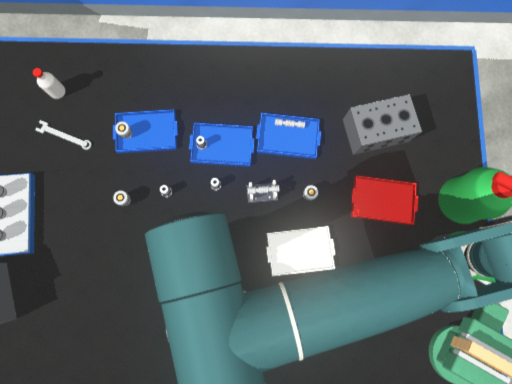

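View pics/scene0.png

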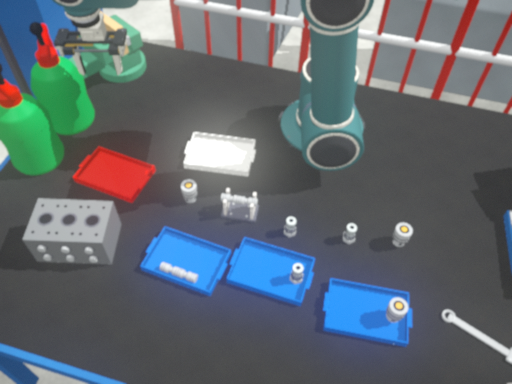

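Top picture: the blue trays are insert (145,131), check (222,144) and spool (289,135). Loose parts are inserts at (121,198) and (311,191), checks at (165,190) and (215,183), and the spool on its stand at (263,190). The red tray (385,200) and white tray (301,250) are look-alikes. Next I'll measure these from depth.

```bash
python3 - <<'E'
from h import *
T=np.load("top0.npz");S=np.load("scene0.npz")
for nm,Z in (("top",T),("scene",S)):
    c=Z['c'];im=Z['im'];hsv=cv2.cvtColor(im,cv2.COLOR_BGR2HSV)
    # blue trays
    m=((hsv[...,0]>100)&(hsv[...,0]<125)&(hsv[...,1]>130)&(c[...,0]>.3)&(c[...,0]<.9)&(c[...,2]<.04)&(c[...,2]>.002)&(abs(c[...,1])<.45)&(Z['d']>0)).astype(np.uint8)
    m=cv2.morphologyEx(m,cv2.MORPH_CLOSE,np.ones((5,5)))
    n,l,st,ce=cv2.connectedComponentsWithStats(m)
    for i in range(1,n):
        if st[i,4]<500: continue
        k=l==i; pts=c[k&(c[...,2]>.012)&(c[...,2]<.03)]
        print(nm,"tray",ce[i].round(),cv2.minAreaRect((pts[:,:2]*1000).astype(np.float32)),"floor z",np.median(c[k][:,2]))
    for lab in ("insert_a","check_a","spool","tray_insert"):
        robot.read_camera(nm)
        for r in robot.trace(nm,lab):
            k=r['mask'];p=c[k];zt=np.percentile(p[:,2],95)
            t=p[p[:,2]>zt-.008]
            print(nm,lab,round(r['score'],2),np.round(r['point']),k.sum(),"top",(t.mean(0)*1000).round(1),"mid",((t.max(0)+t.min(0))*500).round(1))
    k=(abs(c[...,2]-.045)<.035)&(c[...,2]>.03)&(Z['d']>0)
for a in ("stand",):
    for nm,Z in (("top",T),("scene",S)):
        for r in robot.trace(nm,a): 
            p=Z['c'][r['mask']]; p=p[(p[:,2]>.02)&(p[:,2]<.08)]
            print(nm,a,r['score'],r['point'],cv2.minAreaRect((p[:,:2]*1000).astype(np.float32)),p.max(0))
E
```

```text
top tray [147. 131.] ((620.9302368164062, 243.07701110839844), (138.5023956298828, 215.11863708496094), 5.173234939575195) floor z 0.004861323660052208
top tray [254. 140.] ((598.60009765625, -128.0403289794922), (173.08778381347656, 448.4388427734375), 7.949575424194336) floor z 0.004716986739830786
top insert_a 0.51 [123. 196.] 202 top [382.9 294.   71.1] mid [287.1 111.5 717. ]
top insert_a 0.45 [312. 192.] 180 top [ 412.8 -305.7   61.9] mid [ 412.8 -305.6   62.9]
top spool 0.76 [262. 190.] 207 top [ 416.7 -153.8   76.5] mid [ 300.7 -149.5  719.9]
top spool 0.6 [264. 198.] 369 top [ 416.4 -151.3   71.3] mid [ 417.8 -152.1   70.7]
top tray_insert 0.86 [145. 127.] 2263 top [613.6 232.1  44.7] mid [432.  126.  695.6]
scene tray [229. 265.] ((594.1514282226562, -127.52532958984375), (177.78346252441406, 447.7850646972656), 8.122581481933594) floor z 0.005459484299863093
scene tray [364. 312.] ((616.35546875, 243.08425903320312), (138.71722412109375, 216.3567657470703), 4.454709529876709) floor z 0.005363903614812537
scene insert_a 0.85 [401. 235.] 341 top [386.2 295.8  68.7] mid [774.
[... 331 characters left out ...]
id [846.6  -8.3 584.1]
scene spool 0.77 [238. 197.] 255 top [ 439.4 -147.7  101.4] mid [796.6 -48.  609. ]
scene tray_insert 0.68 [364. 308.] 4085 top [629.5 247.3  39.8] mid [866.2 230.  584. ]
top stand 0.72 [223.5, 143.0] ((579.7758178710938, -15.267654418945312), (214.15957641601562, 136.32254028320312), 86.95484161376953) [0.64961582 0.09231656 0.06320605]
scene stand 0.75 [238.7, 209.9] ((414.46875, -151.26168823242188), (54.12532424926758, 86.0884780883789), 3.2971529960632324) [ 0.44354878 -0.10794395  0.07671911]
scene stand 0.32 [237.3, 198.7] ((415.1708679199219, -153.48167419433594), (22.013839721679688, 99.47913360595703), 4.035874843597412) [ 0.4294921  -0.10379545  0.07553123]
```

```bash
cat > m.py <<'E'
from h import *
T=np.load("top0.npz");S=np.load("scene0.npz")
def band(Z,xy,r,z0,z1):
    c=Z['c'];p=c[(Z['d']>0)&(np.hypot(c[...,0]-xy[0],c[...,1]-xy[1])<r)&(c[...,2]>z0)&(c[...,2]<z1)]
    return p
for nm,xy,h in (("insA",(.383,.294),.062),("insB",(.413,-.306),.062),("chkA",(.412,.162),.056),("chkB",(.43,.005),.056),("insT",(.61,.31),.062),("chkT",(.58,.05),.056)):
    for cn,Z in (("top",T),("scene",S)):
        p=band(Z,xy,.045,h-.007,h+.012)
        if len(p): print(nm,cn,len(p),"mean",(p.mean(0)*1000).round(1),"circ",[np.round(np.array(q)*1000,1) for q in cv2.minEnclosingCircle(p[:,:2].astype(np.float32))])
for nm,xy,z0,z1 in (("spool",(.415,-.152),.055,.085),("spoolT",(.63,-.22),.0155,.035)):
    for cn,Z in (("top",T),("scene",S)):
        p=band(Z,xy,.07,z0,z1); hs=None
        print(nm,cn,len(p),cv2.minAreaRect((p[:,:2]*1000).astype(np.float32)),p[:,2].max())
# tray rims split between check and spool trays, per camera
for cn,Z in (("top",T),("scene",S)):
    c=Z['c'];hsv=cv2.cvtColor(Z['im'],cv2.COLOR_BGR2HSV)
    m=(hsv[...,0]>100)&(hsv[...,0]<125)&(hsv[...,1]>130)&(Z['d']>0)&(c[...,2]>.014)&(c[...,2]<.03)&(c[...,0]>.4)&(c[...,0]<.8)
    for nm,a,b in (("ins",.12,.37),("chk",-.118,.10),("spl",-.4,-.121)):
        p=c[m&(c[...,1]>a)&(c[...,1]<b)];print(cn,nm,len(p),cv2.minAreaRect((p[:,:2]*1000).astype(np.float32)),p[:,1].min(),p[:,1].max())
E
python3 m.py
python3 - <<'E'
from h import *
im=np.load("top0.npz")['im']
cv2.imwrite("pics/crop0.png",cv2.resize(im[95:225,95:345],None,fx=3.2,fy=3.2,interpolation=cv2.INTER_CUBIC))
E
```

```text
insA top 154 mean [384.4 296.7  61.6] circ [array([384.1, 297.6]), np.float64(22.8)]
insA scene 199 mean [382.7 296.8  62.5] circ [array([380.5, 295.9]), np.float64(23.2)]
insB top 149 mean [ 412.7 -305.6   61.6] circ [array([ 413.2, -306.3]), np.float64(22.0)]
insB scene 164 mean [ 409.4 -305.8   62. ] circ [array([ 407.5, -305.6]), np.float64(22.8)]
chkA top 52 mean [414.9 162.7  56.3] circ [array([414.9, 163.3]), np.float64(13.1)]
chkA scene 73 mean [412.3 162.7  55.9] circ [array([411.4, 162.4]), np.float64(14.1)]
chkB top 51 mean [441.    1.2  55.6] circ [array([441.1,   1. ]), np.float64(12.4)]
chkB scene 70 mean [438.3   1.1  56.3] circ [array([4.359e+02, 4.000e-01]), np.float64(14.2)]
insT top 151 mean [611.3 306.9  65.4] circ [array([612.7, 308.1]), np.float64(22.6)]
insT scene 283 mean [610.9 307.   65.9] circ [array([608.4, 307.6]), np.float64(22.5)]
chkT top 53 mean [578.8  52.4  59. ] circ [array([580.2,  52. ]), np.float64(13.7)]
chkT scene 93 mean [576.4  52.8  59.2] circ [array([575.2,  52.3]), np.float64(13.6)]
spool top 250 ((417.7966613769531, -153.40402221679688),
[... 721 characters left out ...]
 136.81256103515625), 86.96466064453125) -0.1179901881639683 0.09355764258937208
top spl 385 ((613.2222290039062, -235.40896606445312), (223.03131103515625, 141.76722717285156), 85.81124877929688) -0.3471335542926538 -0.12100328546400804
scene ins 773 ((616.35546875, 243.08425903320312), (138.71722412109375, 216.3567657470703), 4.454709529876709) 0.13416865445589832 0.35197995573043395
scene chk 650 ((574.7083129882812, -13.132881164550781), (210.6595916748047, 139.4005126953125), 87.88265991210938) -0.11788649047906749 0.09289284025850705
scene spl 694 ((608.5146484375, -234.836669921875), (224.19911193847656, 140.75607299804688), 85.03089141845703) -0.34776619142529447 -0.12105473742044723
```

View pics/crop0.png

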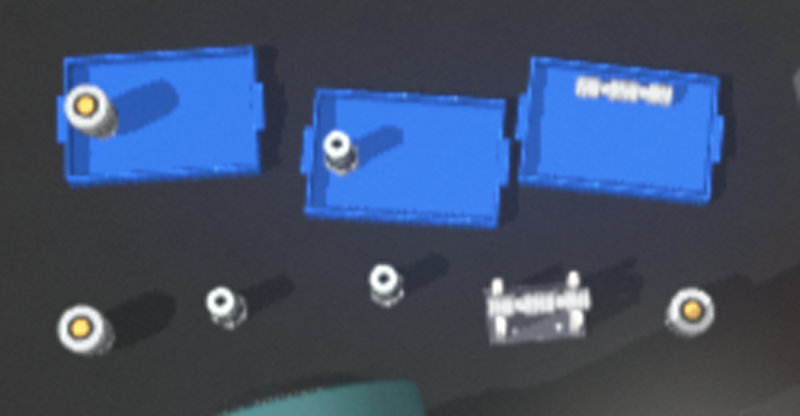

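The crop confirms it: left tray holds the insert, middle tray the check valve, right tray the spool, and the five loose parts are as listed. Both cameras agree to about 4 mm. I'll follow the order in the task, starting with the right-hand insert at (0.410,-0.306).

```bash
python3 -m pendant '0 0 0 0 0 -0.03 100;0 0 -0.181 0 0 0 100;0 0 -0.181 0 0 0 100;0 0 -0.181 0 0 0 100;0 0 -0.181 0 0 0 100;0 0 -0.181 0 0 0 100;0 0 -0.181 0 0 0 100;0 0 -0.181 0 0 0 100;0 0 0 0.045 0.028 0 100;0 0 0 0.045 0.028 0 100;0 0 0 0.045 0.028 0 100;0 0 0 0.045 0.028 0 100;0 0 0 0.045 0.028 0 100;0 0 0 0.045 0.028 0 100;0 0 0 0.045 0.028 0 100;0 0 0 0 0 0 100;0 0 0 0 0 0 100'
```

```text
time_s: 3.12
tcp_pos: [0.3985, -0.3284, 0.2658]
eef_rot: [0.706, 0.708, -0.0, 0.0]
wrist_force: [-1.1, 0.3, -0.4]
gripper_width: 0.0927
grip_force: 0.0
```

```bash
cat > w.py <<'E'
from h import *
import sys
# measure around xy with wrist cam: height band
def look(xy,r,z0,z1):
    o=robot.get_obs();im,d,p,f=cam("wrist");c=cloud(d,p,f)
    q=c[(d>0)&(np.hypot(c[...,0]-xy[0],c[...,1]-xy[1])<r)&(c[...,2]>z0)&(c[...,2]<z1)]
    print("tcp",o['tcp_pos'].round(4),o['eef_rot'].round(4),o['time_s'])
    if len(q): print(len(q),"mean",(q.mean(0)*1000).round(1),"circ",[np.round(np.array(k)*1000,1) for k in cv2.minEnclosingCircle(q[:,:2].astype(np.float32))],"rect",cv2.minAreaRect((q[:,:2]*1000).astype(np.float32)))
    return im,d,c,p
if __name__=="__main__":
    a=list(map(float,sys.argv[1:6])); im,*_=look(a[:2],*a[2:])
    if len(sys.argv)>6: cv2.imwrite("pics/"+sys.argv[6],im)
E
python3 w.py .410 -.306 .045 .055 .075 w1.png
```

```text
tcp [ 0.3985 -0.3284  0.2658] [ 7.062e-01  7.080e-01 -1.000e-04  1.000e-04] 3.125
1111 mean [ 411.3 -305.2   62.9] circ [array([ 411.5, -305.9]), np.float64(22.1)] rect ((411.45758056640625, -305.7647399902344), (41.85956573486328, 42.750789642333984), 1.5584051609039307)
```

View pics/w1.png

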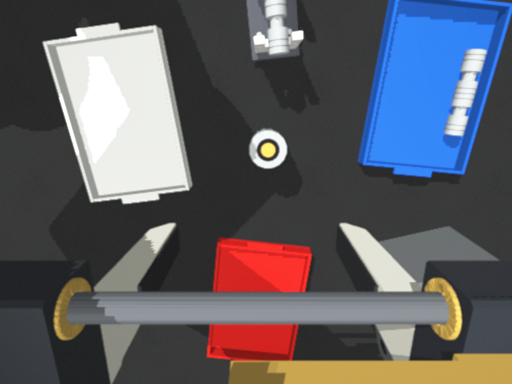

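Wrist picture: the insert is at (268,149), with the white tray on the left and the blue spool tray on the right. It measures (0.4114,-0.3056).

```bash
python3 -m pendant '0 0 0 0.0225 0.013 0 100;0 0 0 0 0 0.04 100;0 0 0 0 0 0.04 100;0 0 0 0 0 0.04 100;0 0 0 0 0 0.04 100;0 0 0 0 0 0.04 100;0 0 0 0 0 0.024 100;0 0 0 0 0 0 100;0 0 0 0 0 0 40;0 0 0 0 0 0 40;0 0 0 0 0 0 40;0 0 0 0 0 0 40;0 0 0 0 0 0 40;0 0 0 0 0 0 40;0 0 0 0 0 0 40;0 0 0 0 0 0 40' 35
```

```text
time_s: 5.18
tcp_pos: [0.4115, -0.3058, 0.0417]
eef_rot: [0.706, 0.708, -0.0, -0.0]
wrist_force: [-2.4, -0.1, 4.0]
gripper_width: 0.0434
grip_force: 35.0
```

```bash
python3 -m pendant '0 0 0 0 0 -0.02 40;0 0 0 0 0 -0.04 40;0 0 0 0 0 -0.05 40;0 0 0 0 0 -0.04 40;0 0 0 0.025 0.01 0 40;0 0 0 0.046 0.02 0 40;0 0 0 0.046 0.02 0 40;0 0 0 0.046 0.02 0 40;0 0 0 0.046 0.02 0 40;0 0 0 0.046 0.02 0 40;0 0 0 0.046 0.02 0 40;0 0 0 0.046 0.02 0 40;0 0 0 0.046 0.02 0 40;0 0 0 0.046 0.02 0 40;0 0 0 0.03 0.015 0 40;0 0 0 0.02 0.0075 0 40;0 0 0 0 0 0 40;0 0 0 0 0 0 40'
python3 w.py .61 .307 .04 .058 .08 w2.png
```

```text
time_s: 7.42
tcp_pos: [0.6228, 0.1829, 0.1919]
eef_rot: [0.707, 0.708, -0.0, 0.0]
wrist_force: [0.2, -0.3, -3.1]
gripper_width: 0.0438
grip_force: 35.0
tcp [0.6228 0.1829 0.1919] [ 7.066e-01  7.077e-01 -1.000e-04  1.000e-04] 7.425
2442 mean [611.5 308.9  66.8] circ [array([611.4, 309. ]), np.float64(22.0)] rect ((611.3858642578125, 308.840576171875), (43.066768646240234, 42.98047637939453), 10.818808555603027)
```

View pics/w2.png

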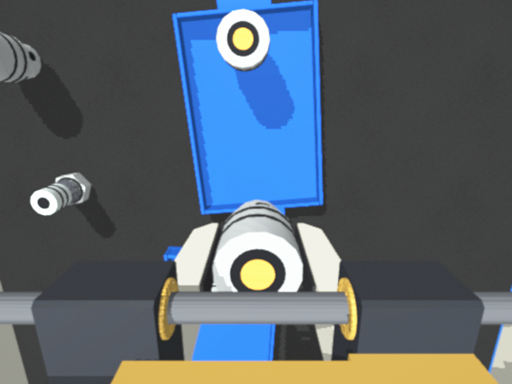

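Insert held upright at (258,275) and the tray's free end is below. Lowering.

```bash
python3 -m pendant '0 0 0 0 0 0.04 40;0 0 0 0 0 0.04 40;0 0 0 0 0 0.04 40;0 0 0 0 0 0.019 40;0 0 0 0 0 0.003 40;0 0 0 0 0 0 40;0 0 0 0 0 0.001 40;0 0 0 0 0 0.001 40;0 0 0 0 0 0.001 40;0 0 0 0 0 0 40;0 0 0 0 0 0 40'
```

```text
time_s: 8.85
tcp_pos: [0.6231, 0.1837, 0.0467]
eef_rot: [0.706, 0.708, 0.0, 0.0]
wrist_force: [-0.6, 0.2, -3.3]
gripper_width: 0.0437
grip_force: 35.0
```

```bash
python3 -m pendant '0 0 0 0 0 0.0007 40;0 0 0 0 0 0.0007 40;0 0 0 0 0 0 40'
```

```text
time_s: 9.22
tcp_pos: [0.6231, 0.1837, 0.0458]
eef_rot: [0.706, 0.708, 0.0, 0.0]
wrist_force: [-3.8, 0.1, 5.8]
gripper_width: 0.0439
grip_force: 35.0
```

```bash
python3 -m pendant '0 0 0 0 0 0 55;0 0 0 0 0 0 65;0 0 0 0 0 0 75;0 0 0 0 0 0 80;0 0 0 0 0 -0.02 80;0 0 0 0 0 -0.04 80;0 0 0 0 0 -0.04 90;0 0 0 0 0 -0.04 100;0 0 0 0.015 -0.035 0 100;0 0 0 0.02 -0.04 0 100;0 0 0 0.02 -0.04 0 100;0 0 0 0.02 -0.04 0 100;0 0 0 0.02 -0.04 0 100;0 0 0 0.018 -0.045 0 100;0 0 0 0 0 0 100;0 0 0 0 0 0 100'; python3 w.py .3835 .297 .045 .055 .075
```

```text
time_s: 11.22
tcp_pos: [0.3832, 0.2962, 0.1865]
eef_rot: [0.706, 0.708, 0.001, 0.0]
wrist_force: [0.0, 0.2, -0.1]
gripper_width: 0.0931
grip_force: 0.0
tcp [0.3832 0.2962 0.1865] [7.062e-01 7.080e-01 8.000e-04 2.000e-04] 11.225
1687 mean [383.2 300.   62.8] circ [array([383.6, 299.3]), np.float64(22.1)] rect ((383.1080627441406, 299.0202941894531), (42.03662872314453, 42.70310974121094), 0.8276857137680054)
```

```bash
python3 -m pendant '0 0 0 0.002 0 0.03 100;0 0 0 0 0 0.04 100;0 0 0 0 0 0.04 100;0 0 0 0 0 0.0345 100;0 0 0 0 0 0 70;0 0 0 0 0 0 40;0 0 0 0 0 0 40;0 0 0 0 0 0 40;0 0 0 0 0 0 40;0 0 0 0 0 0 40;0 0 0 0 0 0 40;0 0 0 0 0 -0.02 40;0 0 0 0 0 -0.04 40;0 0 0 0 0 -0.05 40;0 0 0 0 0 -0.04 40;0 0 0 0 0 0 40' 35
```

```text
time_s: 13.28
tcp_pos: [0.3835, 0.2987, 0.193]
eef_rot: [0.706, 0.708, 0.002, 0.0]
wrist_force: [-0.1, 0.5, -5.1]
gripper_width: 0.0436
grip_force: 35.0
```

```bash
python3 -m pendant '0 0 0 -0.005 0.02 0 40;0 0 0 -0.009 0.04 0 40;0 0 0 -0.009 0.04 0 40;0 0 0 -0.009 0.04 0 40;0 0 0 -0.009 0.04 0 40;0 0 0 -0.009 0.035 0 40;0 0 0 -0.006 0.02 0 40;0 0 0 0 0 0 40;0 0 0 0 0 0.04 40;0 0 0 0 0 0.04 40;0 0 0 0 0 0.04 40;0 0 0 0 0 0.0235 40;0 0 0 0 0 0.001 40;0 0 0 0 0 0.0005 40;0 0 0 0 0 0 40'
```

```text
time_s: 15.15
tcp_pos: [0.618, 0.2428, 0.0464]
eef_rot: [0.706, 0.708, 0.0, 0.0]
wrist_force: [-0.1, 0.7, -4.7]
gripper_width: 0.0438
grip_force: 35.0
```

```bash
python3 -m pendant '0 0 0 0 0 0.0006 40;0 0 0 0 0 0.0004 40;0 0 0 0 0 0 40'
```

```text
time_s: 15.52
tcp_pos: [0.6179, 0.2426, 0.0448]
eef_rot: [0.706, 0.708, 0.0, -0.0]
wrist_force: [0.3, 0.8, -4.9]
gripper_width: 0.0432
grip_force: 35.0
```

```bash
python3 -m pendant '0 0 0 0 0 0.0005 40;0 0 0 0 0 0 40'; python3 -m pendant '0 0 0 0 0 0.0005 40;0 0 0 0 0 0 40'
```

```text
time_s: 15.78
tcp_pos: [0.6179, 0.2426, 0.0442]
eef_rot: [0.706, 0.708, -0.0, -0.0]
wrist_force: [0.2, -0.0, -5.0]
gripper_width: 0.0433
grip_force: 35.0
time_s: 16.02
tcp_pos: [0.6179, 0.2426, 0.0437]
eef_rot: [0.706, 0.708, -0.0, -0.0]
wrist_force: [1.0, 0.5, -5.0]
gripper_width: 0.0433
grip_force: 35.0
```

```bash
python3 -m pendant '0 0 0 0 0 0.0005 40;0 0 0 0 0 0 40'; python3 -m pendant '0 0 0 0 0 0.0005 40;0 0 0 0 0 0 40'; python3 w.py .6179 .2426 .03 .04 .09 w3.png
```

```text
time_s: 16.27
tcp_pos: [0.6179, 0.2426, 0.0432]
eef_rot: [0.706, 0.708, -0.0, -0.0]
wrist_force: [-0.1, 0.3, -4.4]
gripper_width: 0.0436
grip_force: 35.0
time_s: 16.52
tcp_pos: [0.6179, 0.2426, 0.0427]
eef_rot: [0.706, 0.708, -0.0, -0.0]
wrist_force: [-0.1, 0.5, -4.5]
gripper_width: 0.0436
grip_force: 35.0
tcp [0.6179 0.2426 0.0427] [ 7.064e-01  7.078e-01 -1.000e-04 -0.000e+00] 16.525
8215 mean [618.  251.8  65.2] circ [array([617.8, 249.6]), np.float64(28.5)] rect ((617.8170776367188, 250.125244140625), (31.11784553527832, 56.777626037597656), 89.56403350830078)
```

View pics/w3.png

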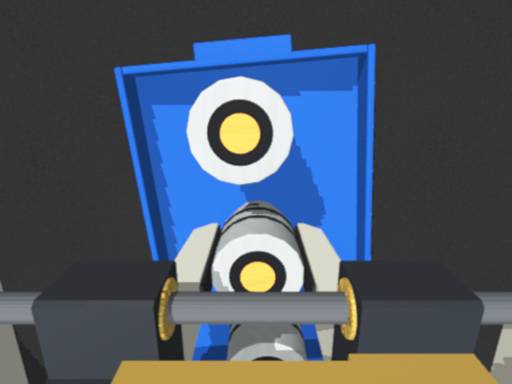

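Held insert at (258,275) between the standing ones. I'll compare its top height with its neighbour's while stepping down.

```bash
python3 - <<'E'
from w import *
im,d,c,p=look((.6179,.2426),.03,.055,.09)
for u,v in ((258,250),(240,275),(276,275),(240,90),(240,170),(240,160)): print(u,v,(c[v,u]*1000).round(1))
E
python3 -m pendant '0 0 0 0 0 0.0005 40;0 0 0 0 0 0 40'
```

```text
tcp [0.6179 0.2426 0.0427] [ 0.7064  0.7078 -0.     -0.    ] 16.575
6982 mean [618.  250.7  68.1] circ [array([617.9, 249.4]), np.float64(28.5)] rect ((617.8737182617188, 249.64683532714844), (56.549705505371094, 31.233966827392578), 0.12866218388080597)
258 250 [618.6 256.7  67.3]
240 275 [610.3 243.7  67.1]
276 275 [627.  243.7  67. ]
240 90 [611.5 325.7  66.8]
240 170 [611.  293.6  66.2]
240 160 [611.1 298.   67.2]
time_s: 16.88
tcp_pos: [0.618, 0.2427, 0.0426]
eef_rot: [0.706, 0.708, 0.0, 0.0]
wrist_force: [-2.7, -1.2, 0.8]
gripper_width: 0.0435
grip_force: 35.0
```

Contact, weight taken by the floor. Releasing and going to the first check valve.

```bash
python3 -m pendant '0 0 0 0 0 0 55;0 0 0 0 0 0 65;0 0 0 0 0 0 75;0 0 0 0 0 0 80;0 0 0 0 0 -0.02 80;0 0 0 0 0 -0.04 80;0 0 0 0 0 -0.04 80;0 0 0 0 0 -0.05 80;0 0 0 -0.01 -0.03 0 80;0 0 0 -0.016 -0.04 0 80;0 0 0 -0.016 -0.04 0 80;0 0 0 -0.016 -0.04 0 80;0 0 0 -0.014 -0.034 0 80;0 0 0 -0.008 -0.02 0 80;0 0 0 0 0 0 80;0 0 0 0 0 0 80'; python3 w.py .4136 .1627 .03 .05 .07
```

```text
time_s: 18.88
tcp_pos: [0.4147, 0.1624, 0.1931]
eef_rot: [0.706, 0.708, 0.001, 0.0]
wrist_force: [0.5, 0.2, 0.1]
gripper_width: 0.0744
grip_force: 0.0
tcp [0.4147 0.1624 0.1931] [7.064e-01 7.078e-01 6.000e-04 3.000e-04] 18.875
549 mean [413.6 164.7  56.6] circ [array([413.3, 163.7]), np.float64(13.1)] rect ((413.6861877441406, 164.13693237304688), (25.068279266357422, 24.313203811645508), 88.92342376708984)
```

```bash
python3 -m pendant '0 0 0 0.001 -0.001 0.03 80;0 0 0 0 0 0.04 80;0 0 0 0 0 0.04 80;0 0 0 0 0 0.035 70;0 0 0 0 0 0.01 60;0 0 0 0 0 0 50;0 0 0 0 0 0 35;0 0 0 0 0 0 20;0 0 0 0 0 0 20;0 0 0 0 0 0 20;0 0 0 0 0 0 20;0 0 0 0 0 0 20' 25
```

```text
time_s: 20.42
tcp_pos: [0.4135, 0.1634, 0.0381]
eef_rot: [0.706, 0.708, 0.001, 0.0]
wrist_force: [-1.1, -0.7, 7.0]
gripper_width: 0.0256
grip_force: 25.0
```

```bash
python3 -m pendant '0 0 0 0 0 -0.02 20;0 0 0 0 0 -0.04 20;0 0 0 0 0 -0.05 20;0 0 0 0 0 -0.04 20;0 0 0 -0.02 0.015 0 20;0 0 0 -0.04 0.03 0 20;0 0 0 -0.045 0.03 0 20;0 0 0 -0.045 0.03 0 20;0 0 0 -0.04 0.03 0 20;0 0 0 -0.02 0.015 0 20;0 0 0 -0.0165 0.0115 0 20;0 0 0 0 0 0 20;0 0 0 0 0 0 20'; python3 w.py .577 .053 .03 .05 .07
```

```text
time_s: 22.05
tcp_pos: [0.5747, -0.0621, 0.1873]
eef_rot: [0.706, 0.708, 0.0, -0.0]
wrist_force: [0.7, 0.1, -1.5]
gripper_width: 0.0256
grip_force: 25.0
tcp [ 0.5747 -0.0621  0.1873] [ 7.062e-01  7.081e-01  1.000e-04 -1.000e-04] 22.05
832 mean [577.6  52.8  60.5] circ [array([577.6,  53. ]), np.float64(13.1)] rect ((577.8662109375, 53.114139556884766), (25.277679443359375, 24.929235458374023), 87.50655364990234)
```

```bash
python3 -m pendant '0 0 0 0 0 0.03 20;0 0 0 0 0 0.04 20;0 0 0 0 0 0.04 20;0 0 0 0 0 0.025 20;0 0 0 0 0 0.008 20;0 0 0 0 0 0 20;0 0 0 0 0 0 20'; python3 -m pendant '0 0 0 0 0 0.0007 20;0 0 0 0 0 0 20'; python3 -m pendant '0 0 0 0 0 0.0007 20;0 0 0 0 0 0 20'; python3 -m pendant '0 0 0 0 0 0.0005 20;0 0 0 0 0 0 20'
```

```text
time_s: 22.98
tcp_pos: [0.5756, -0.0629, 0.0457]
eef_rot: [0.706, 0.708, 0.001, 0.001]
wrist_force: [0.3, -0.5, -0.5]
gripper_width: 0.0255
grip_force: 25.0
time_s: 23.22
tcp_pos: [0.5752, -0.063, 0.044]
eef_rot: [0.706, 0.708, 0.0, 0.0]
wrist_force: [0.7, -0.1, -0.9]
gripper_width: 0.0256
grip_force: 25.0
time_s: 23.48
tcp_pos: [0.575, -0.0629, 0.0428]
eef_rot: [0.706, 0.708, 0.0, -0.0]
wrist_force: [-0.2, -0.2, -2.0]
gripper_width: 0.0253
grip_force: 25.0
time_s: 23.72
tcp_pos: [0.575, -0.063, 0.0423]
eef_rot: [0.706, 0.708, -0.0, -0.0]
wrist_force: [0.5, 0.2, -1.2]
gripper_width: 0.0252
grip_force: 25.0
```

```bash
python3 -m pendant '0 0 0 0 0 0.0005 20;0 0 0 0 0 0 20'; python3 -m pendant '0 0 0 0 0 0.0005 20;0 0 0 0 0 0 20'
```

```text
time_s: 23.98
tcp_pos: [0.5751, -0.063, 0.0422]
eef_rot: [0.706, 0.708, 0.0, 0.0]
wrist_force: [-3.4, 0.6, 3.5]
gripper_width: 0.0254
grip_force: 25.0
time_s: 24.22
tcp_pos: [0.5751, -0.063, 0.0422]
eef_rot: [0.706, 0.708, 0.0, 0.0]
wrist_force: [-6.5, 0.9, 10.1]
gripper_width: 0.0256
grip_force: 25.0
```

```bash
python3 -m pendant '0 0 0 0 0 -0.0007 20;0 0 0 0 0 0 30;0 0 0 0 0 0 40;0 0 0 0 0 0 50;0 0 0 0 0 0 60;0 0 0 0 0 -0.02 60;0 0 0 0 0 -0.04 70;0 0 0 0 0 -0.05 80;0 0 0 0 0 -0.04 80;0 0 0 0.01 -0.02 0 80;0 0 0 0.02 -0.045 0 80;0 0 0 0.02 -0.045 0 80;0 0 0 0.014 -0.025 0 80;0 0 0 0 0 0 80;0 0 0 0 0 0 80'; python3 w.py .4396 .001 .03 .05 .07
```

```text
time_s: 26.1
tcp_pos: [0.4404, 0.0006, 0.1931]
eef_rot: [0.706, 0.708, 0.0, 0.001]
wrist_force: [-0.5, 0.6, 0.4]
gripper_width: 0.0748
grip_force: 0.0
tcp [0.4404 0.0006 0.1931] [7.063e-01 7.079e-01 5.000e-04 6.000e-04] 26.1
548 mean [439.7   2.8  56.6] circ [array([439.5,   2. ]), np.float64(13.0)] rect ((439.4133605957031, 2.3392629623413086), (24.285017013549805, 24.624364852905273), 0.36152851581573486)
```

```bash
python3 -m pendant '0 0 0 0.001 -0.001 0.03 80;0 0 0 0 0 0.04 80;0 0 0 0 0 0.04 80;0 0 0 0 0 0.035 70;0 0 0 0 0 0.01 60;0 0 0 0 0 0 50;0 0 0 0 0 0 35;0 0 0 0 0 0 20;0 0 0 0 0 0 20;0 0 0 0 0 0 20;0 0 0 0 0 0 20;0 0 0 0 0 0 20' 25;  python3 -m pendant '0 0 0 0 0 -0.02 20;0 0 0 0 0 -0.04 20;0 0 0 0 0 -0.05 20;0 0 0 0 0 -0.04 20;0 0 0 -0.004 0.035 0 20;0 0 0 -0.004 0.045 0 20;0 0 0 0 0.04 0 20;0 0 0 0 0.0165 0 20;0 0 0 0 0 0 20;0 0 0 0 0 0 20'
```

```text
time_s: 27.65
tcp_pos: [0.4394, 0.0018, 0.0379]
eef_rot: [0.706, 0.708, 0.0, 0.0]
wrist_force: [-0.6, 0.4, 7.3]
gripper_width: 0.0257
grip_force: 25.0
time_s: 28.9
tcp_pos: [0.5746, -0.0059, 0.1871]
eef_rot: [0.706, 0.708, -0.0, -0.0]
wrist_force: [-0.1, -0.1, -2.3]
gripper_width: 0.0255
grip_force: 25.0
```

```bash
python3 -m pendant '0 0 0 0 0 0.03 20;0 0 0 0 0 0.04 20;0 0 0 0 0 0.04 20;0 0 0 0 0 0.025 20;0 0 0 0 0 0.008 20;0 0 0 0 0 0 20;0 0 0 0 0 0 20;0 0 0 0 0 0.0007 20;0 0 0 0 0 0.0005 20;0 0 0 0 0 0 20;0 0 0 0 0 0 20'; python3 -m pendant '0 0 0 0 0 0.0005 20;0 0 0 0 0 0 20'; python3 -m pendant '0 0 0 0 0 0.0005 20;0 0 0 0 0 0 20'
```

```text
time_s: 30.28
tcp_pos: [0.5754, -0.006, 0.0428]
eef_rot: [0.706, 0.708, -0.0, -0.0]
wrist_force: [0.6, -0.9, -1.9]
gripper_width: 0.0255
grip_force: 25.0
time_s: 30.52
tcp_pos: [0.5754, -0.006, 0.0423]
eef_rot: [0.706, 0.708, -0.0, -0.0]
wrist_force: [0.8, 0.0, -1.1]
gripper_width: 0.0257
grip_force: 25.0
time_s: 30.78
tcp_pos: [0.5755, -0.006, 0.042]
eef_rot: [0.706, 0.708, 0.0, 0.0]
wrist_force: [-0.7, 0.1, 0.3]
gripper_width: 0.0256
grip_force: 25.0
```

```bash
python3 -m pendant '0 0 0 0 0 0 30;0 0 0 0 0 0 40;0 0 0 0 0 0 50;0 0 0 0 0 0 60;0 0 0 0 0 -0.02 60;0 0 0 0 0 -0.04 70;0 0 0 0 0 -0.05 80;0 0 0 0 0 -0.05 80;0 0 0 -0.02 -0.02 0 80;0 0 0 -0.045 -0.045 0 80;0 0 0 -0.045 -0.045 0 80;0 0 0 -0.04 -0.035 0 80;0 0 0 -0.019 -0.0145 0 80;0 0 0 0 0 0 80;0 0 0 0 0 0 80'
python3 - <<'E'
from w import *
im,d,c,p=look((.416,-.1535),.07,.055,.085)
cv2.imwrite("pics/w4.png",im)
E
```

```text
time_s: 32.65
tcp_pos: [0.4183, -0.1732, 0.2026]
eef_rot: [0.706, 0.708, 0.0, 0.0]
wrist_force: [-0.1, -0.0, 0.6]
gripper_width: 0.0743
grip_force: 0.0
tcp [ 0.4183 -0.1732  0.2026] [7.064e-01 7.078e-01 2.000e-04 4.000e-04] 32.65
2768 mean [ 416.5 -151.5   68.1] circ [array([ 415.7, -153.6]), np.float64(50.7)] rect ((416.1884460449219, -153.5091094970703), (49.87073516845703, 100.00914764404297), 6.21094274520874)
```

View pics/w4.png

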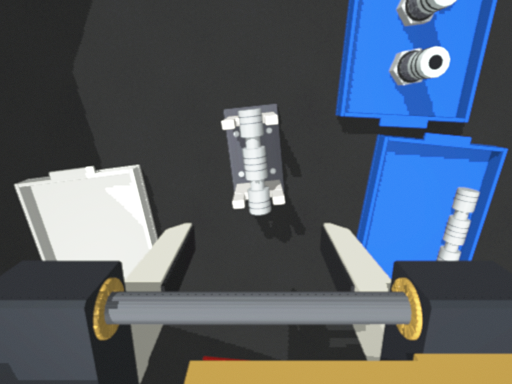

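Spool lies in the forks around (255,165), spool tray at the right with its spool near (460,215), and a placed check valve stands at (420,65). I'll fit the spool axis and the tray pose.

```bash
python3 - <<'E'
from w import *
im,d,c,p=look((.416,-.1535),.07,.055,.085)
q=c[(d>0)&(c[...,2]>.059)&(c[...,2]<.085)].reshape(-1,3)
q=q[np.hypot(q[:,0]-.416,q[:,1]+.1535)<.06]
ctr=np.array([.4162,-.1535]);a=np.radians(95)
for _ in range(8):
    t=np.array([np.cos(a),np.sin(a)]);n=np.array([-t[1],t[0]])
    r=q[:,:2]-ctr;s=r@t;e=r@n
    k=(abs(e)<.011)&(abs(s)<.055)
    A=np.polyfit(s[k],e[k],1);a+=np.arctan(A[0]);ctr=ctr+n*A[1]
print("axis deg",np.degrees(a),"ctr",ctr,"s range",s[k].min(),s[k].max(),"z top",np.percentile(q[k][:,2],[50,90,98]))
mid=(s[k].min()+s[k].max())/2;print("mid",ctr+t*mid)
im,d,pp,f=cam("top");C=cloud(d,pp,f);T=np.load("top0.npz")
hsv=cv2.cvtColor(im,cv2.COLOR_BGR2HSV)
for nm,CC,I in (("top",C,im),("wrist",c,robot.read_camera("wrist")[0])):
    h=cv2.cvtColor(I,cv2.COLOR_BGR2HSV)
    m=(h[...,1]<60)&(h[...,2]>90)&(abs(CC[...,0]-.653)<.03)&(abs(CC[...,1]+.238)<.08)&(CC[...,2]<.04)&(CC[...,2]>.015)
    if m.sum()>20:
        z=CC[m];print(nm,m.sum(),z.mean(0),cv2.minAreaRect((z[:,:2]*1000).astype(np.float32)))
E
```

```text
tcp [ 0.4184 -0.1731  0.2024] [7.061e-01 7.081e-01 2.000e-04 2.000e-04] 32.7
2771 mean [ 416.6 -151.4   68.1] circ [array([ 415.8, -153.4]), np.float64(50.6)] rect ((416.2475891113281, -153.32879638671875), (49.97590255737305, 99.7244873046875), 6.0497236251831055)
axis deg 95.98648760233066 ctr [ 0.41702662 -0.15342441] s range -0.04969325764200059 0.05003804560395411 z top [0.06842323 0.07062137 0.07140302]
mid [ 0.41700864 -0.15325295]
top 147 [ 0.65495849 -0.24337518  0.02343668] ((654.6926879882812, -243.14633178710938), (98.44802856445312, 19.727615356445312), 82.86931610107422)
wrist 1394 [ 0.65254783 -0.23419445  0.02296879] ((655.394287109375, -239.0328369140625), (92.31615447998047, 22.41996192932129), 85.25625610351562)
```

```bash
python3 -m pendant '0 0 0 0.0199 -0.0013 0 80;0 0 -0.102 0 0 0 80;0 0 0 0 0 0.03 80;0 0 0 0 0 0.04 80;0 0 0 0 0 0.04 75;0 0 0 0 0 0.0255 70;0 0 0 0 0 0 65;0 0 0 0 0 0 60'
```

```text
time_s: 33.85
tcp_pos: [0.4171, -0.1537, 0.0675]
eef_rot: [0.669, 0.743, 0.0, 0.0]
wrist_force: [0.0, -0.8, 0.4]
gripper_width: 0.0567
grip_force: 0.0
```

```bash
python3 -m pendant '0 0 0 0 0 0 50;0 0 0 0 0 0 40;0 0 0 0 0 0 33;0 0 0 0 0 0 28;0 0 0 0 0 0 24;0 0 0 0 0 0 20;0 0 0 0 0 0 16;0 0 0 0 0 0 16;0 0 0 0 0 0 16;0 0 0 0 0 0 16' 25
```

```text
time_s: 35.1
tcp_pos: [0.4165, -0.1538, 0.0663]
eef_rot: [0.669, 0.743, -0.0, -0.0]
wrist_force: [-2.2, -0.3, 1.1]
gripper_width: 0.0213
grip_force: 25.0
```

Gripped at 21.3 mm. Now a slow, straight lift.

```bash
python3 -m pendant '0 0 0 0 0 -0.005 16;0 0 0 0 0 -0.01 16;0 0 0 0 0 -0.015 16;0 0 0 0 0 -0.02 16;0 0 0 0 0 -0.03 16;0 0 0 0 0 -0.03 16;0 0 0 0 0 -0.03 16;0 0 0 0 0 0 16;0 0 0 0 0 0 16'
python3 - <<'E'
from w import *
im,d,c,p=look((.4165,-.1538),.07,.18,.24)
cv2.imwrite("pics/w5.png",im)
z=c[(d>0)&(abs(c[...,0]-.4165)<.02)&(c[...,2]>.15)&(c[...,2]<.25)]
for lo,hi in ((-.21,-.19),(-.19,-.17),(-.17,-.15),(-.15,-.13),(-.13,-.10)):
    k=(z[:,1]>lo)&(z[:,1]<hi)
    if k.sum(): print(lo,k.sum(),np.percentile(z[k][:,2],[50,95]).round(4))
E
```

```text
time_s: 36.22
tcp_pos: [0.4163, -0.1537, 0.2057]
eef_rot: [0.669, 0.743, -0.0, -0.0]
wrist_force: [-0.2, 0.3, -3.5]
gripper_width: 0.0211
grip_force: 25.0
tcp [ 0.4163 -0.1537  0.2057] [ 6.694e-01  7.429e-01 -1.000e-04 -3.000e-04] 36.225
8072 mean [ 415.6 -140.8  210.8] circ [array([ 416.7, -152.9]), np.float64(51.0)] rect ((418.9945983886719, -151.73025512695312), (51.10988998413086, 100.82428741455078), 22.894664764404297)
-0.21 222 [0.209  0.2105]
-0.19 412 [0.2038 0.2064]
-0.17 1336 [0.2088 0.2292]
-0.15 3699 [0.2103 0.2464]
-0.13 2193 [0.2081 0.2103]
```

View pics/w5.png

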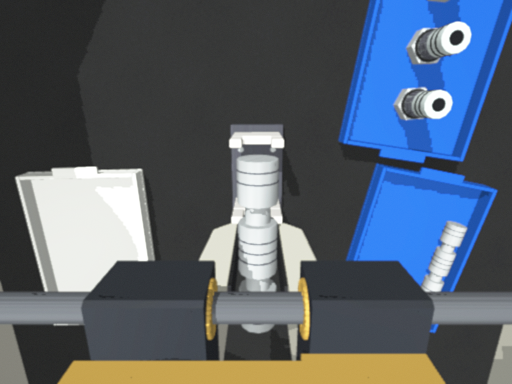

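Spool is level: end tops are at 210.5 and 210.3 mm. Turning it to the tray's yaw and moving over.

```bash
python3 -m pendant '0 0 0.094 0 0 0 16;0 0 0.094 0 0 0 16;0 0 0 -0.01 0.026 0 16;0 0 0 -0.015 0.042 0 16;0 0 0 -0.015 0.042 0 16;0 0 0 -0.015 0.042 0 16;0 0 0 -0.012 0.029 0 16;0 0 0 0 0.01 0 16;0 0 0 0 0 0 16;0 0 0 0 0 0 16'
python3 - <<'E'
from w import *
im,d,c,p=look((.601,-.2365),.01,.18,.24)
cv2.imwrite("pics/w6.png",im)
I,D,P,f=cam("top");C=cloud(D,P,f);cv2.imwrite("pics/t6.png",I)
E
```

```text
time_s: 37.52
tcp_pos: [0.6006, -0.2361, 0.2063]
eef_rot: [0.736, 0.677, -0.0, -0.0]
wrist_force: [-0.6, -0.6, -2.0]
gripper_width: 0.0213
grip_force: 25.0
tcp [ 0.6006 -0.2361  0.2063] [ 7.361e-01  6.768e-01 -0.000e+00 -1.000e-04] 37.525
961 mean [ 601.  -236.4  209.1] circ [array([ 601. , -236.4]), np.float64(10.1)] rect ((601.0404052734375, -236.41148376464844), (19.710107803344727, 19.31983757019043), 84.0003662109375)
```

View pics/w6.png

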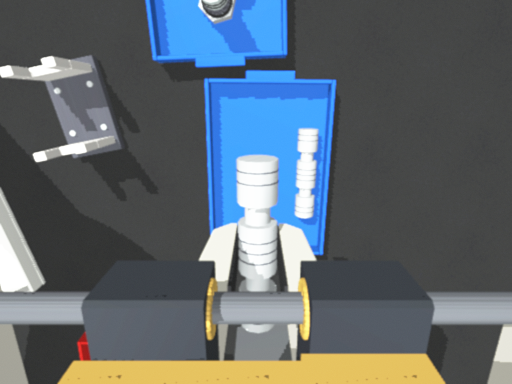

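The held spool is parallel to the one in the tray, at (305,170), with clear room on the left. Lowering.

```bash
python3 -m pendant '0 0 0 0 0 0.03 16;0 0 0 0 0 0.04 16;0 0 0 0 0 0.04 16;0 0 0 0 0 0.04 16;0 0 0 0 0 0.02 16;0 0 0 0 0 0.008 16;0 0 0 0 0 0 16;0 0 0 0 0 0 16;0 0 0 0 0 0 16'; python3 -m pendant '0 0 0 0 0 0.001 16;0 0 0 0 0 0.001 16;0 0 0 0 0 0 16'; python3 -m pendant '0 0 0 0 0 0.001 16;0 0 0 0 0 0 16'
```

```text
time_s: 38.75
tcp_pos: [0.6017, -0.2367, 0.0294]
eef_rot: [0.736, 0.677, 0.0, 0.001]
wrist_force: [1.0, 1.1, -3.1]
gripper_width: 0.0214
grip_force: 25.0
time_s: 39.12
tcp_pos: [0.6012, -0.2365, 0.0262]
eef_rot: [0.736, 0.677, -0.0, -0.0]
wrist_force: [0.5, 0.0, -2.5]
gripper_width: 0.0212
grip_force: 25.0
time_s: 39.38
tcp_pos: [0.6012, -0.2365, 0.0252]
eef_rot: [0.736, 0.677, -0.0, -0.0]
wrist_force: [0.4, -0.5, -3.3]
gripper_width: 0.0215
grip_force: 25.0
```

```bash
python3 -m pendant '0 0 0 0 0 0.001 16;0 0 0 0 0 0 16'; python3 -m pendant '0 0 0 0 0 0.0007 16;0 0 0 0 0 0 16'; python3 -m pendant '0 0 0 0 0 0.0005 16;0 0 0 0 0 0 16'
```

```text
time_s: 39.62
tcp_pos: [0.6012, -0.2365, 0.0242]
eef_rot: [0.736, 0.677, -0.0, -0.0]
wrist_force: [0.5, -0.6, -3.0]
gripper_width: 0.021
grip_force: 25.0
time_s: 39.88
tcp_pos: [0.6012, -0.2366, 0.0236]
eef_rot: [0.736, 0.677, 0.0, -0.0]
wrist_force: [0.4, 0.2, -1.8]
gripper_width: 0.0214
grip_force: 25.0
time_s: 40.12
tcp_pos: [0.6012, -0.2365, 0.0231]
eef_rot: [0.736, 0.677, 0.0, -0.0]
wrist_force: [-0.4, -0.6, -2.4]
gripper_width: 0.0214
grip_force: 25.0
```

```bash
python3 -m pendant '0 0 0 0 0 0.0005 16;0 0 0 0 0 0 16'; python3 -m pendant '0 0 0 0 0 0.0004 16;0 0 0 0 0 0 16'
```

```text
time_s: 40.38
tcp_pos: [0.6012, -0.2365, 0.0226]
eef_rot: [0.736, 0.677, -0.0, -0.0]
wrist_force: [0.7, -0.4, -2.9]
gripper_width: 0.021
grip_force: 25.0
time_s: 40.62
tcp_pos: [0.6013, -0.2365, 0.0225]
eef_rot: [0.736, 0.677, 0.0, 0.0]
wrist_force: [-0.9, 0.2, 0.3]
gripper_width: 0.0216
grip_force: 25.0
```

Contact at the expected height. Open a little, then straight up.

```bash
python3 -m pendant '0 0 0 0 0 0 26;0 0 0 0 0 0 31;0 0 0 0 0 0 36;0 0 0 0 0 0 38;0 0 0 0 0 0 38;0 0 0 0 0 -0.01 38;0 0 0 0 0 -0.03 38;0 0 0 0 0 -0.04 38;0 0 0 0 0 -0.05 38;0 0 0 0 0 -0.05 38;0 0 0 0 -0.05 0 38;0 0 0 0 -0.06 0 38;0 0 0 0 -0.06 0 38;0 0 0 0 -0.06 0 38;0 0 0 0 0 0 38;0 0 0 0 0 0 38'
python3 - <<'E'
from h import *
im,d,p,f=cam("scene"); c=cloud(d,p,f)
cv2.imwrite("pics/s7.png",cv2.resize(im[120:384,110:460],(795,600),interpolation=cv2.INTER_CUBIC))
for nm,xy,h in (("i2",(.623,.1837),.066),("i1",(.618,.2427),.066),("iT",(.61,.307),.066),("c1",(.575,-.063),.06),("c2",(.575,-.006),.06),("cT",(.577,.053),.06)):
    k=c[(d>0)&(np.hypot(c[...,0]-xy[0],c[...,1]-xy[1])<.026)&(c[...,2]>h-.007)&(c[...,2]<h+.01)]
    print(nm,len(k),k.mean(0).round(4) if len(k) else None)
E
```

```text
time_s: 42.62
tcp_pos: [0.3724, -0.2174, 0.2031]
eef_rot: [0.736, 0.677, 0.0, 0.001]
wrist_force: [0.6, 0.0, 0.1]
gripper_width: 0.0354
grip_force: 0.0
i2 250 [0.6219 0.1823 0.0663]
i1 258 [0.6172 0.2415 0.0662]
iT 263 [0.6099 0.3075 0.0663]
c1 79 [ 0.5738 -0.0632  0.06  ]
c2 80 [ 0.5749 -0.0066  0.0605]
cT 86 [0.576  0.0528 0.0597]
```

View pics/s7.png

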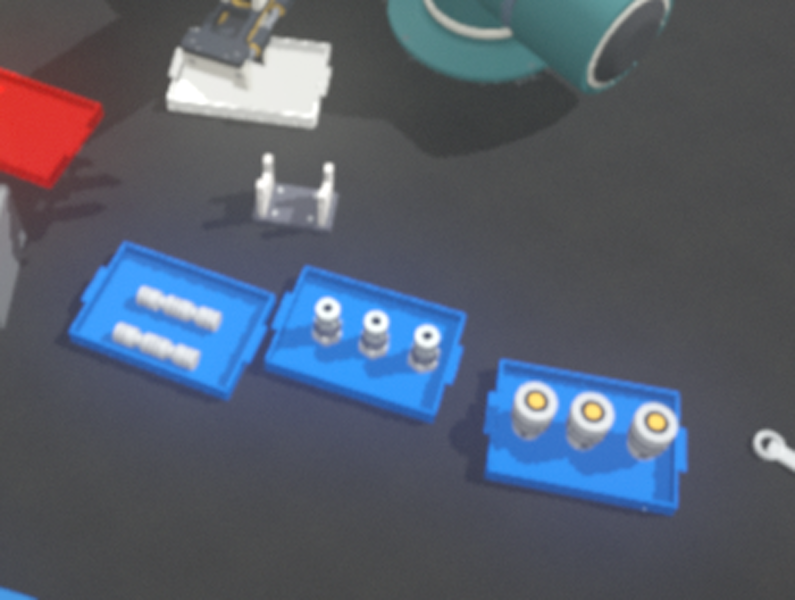

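The picture shows three inserts upright, three check valves upright and two spools side by side, each in its own tray. The stand at (297,205) is empty and the robot is touching nothing. Handing in.

```bash
python3 -c "
from bench import robot
print(robot.sign_off())"
```

```text
the job is handed in; nothing more can be done
None
```

The job is handed in: both cartridge valves and both check valves stand upright and the spool lies flat, each in the tray of its own kind, as the last camera picture confirmed, after about 43 s of the 144 s allowed.

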